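# Open the push-and-turn sanitiser tub on the packing bench

## Task

Open the sanitiser tub that has the child-resistant cap with the raised grip bar: press the cap down firmly against its spring, but without crushing or wrenching the tub, and turn it anticlockwise until it comes free. Lift the cap off and set it down, not drop it, flat in the square steel dish with its grip bar up, then let go; leave everything else on the bench where it stands.

Things in the scene. Friction and masses are not known exactly. Their poses are not given: they have to be found in the camera images.
- tub: White plastic tub, 82 mm diameter, clamped on a round steel pedestal (104 mm), fixed: it cannot turn or move. Origin on its axis, 100 mm below its flat shoulder (0 to 20 mm below the bench top, as the pedestal is let into the bench); z up. Damaged if the cap bears on it with over 75 N. A like tub with a plain round cap without bar stands at another place: leave it alone.
- neck_rim (a point): Centre of the top of the tub's neck (40 mm diameter), hidden under the cap, 125 mm above the tub's origin; axes as the tub's. A spring plunger in the neck pushes the cap up with about 7 N when locked and 0.7 N more per mm. The cap goes down 5 to 15 mm, differently each time and unseen, then meets a hard stop; 20 N always reaches it. Damped (60 N per m/s): press slowly; it rises slowly.
- cap: Loose white child-resistant cap on the tub, 62 mm diameter, skirt and disc 28 mm high, 40 to 65 g. Origin on its axis at the skirt's lower edge; z up. On top of the disc a grip bar: 50 mm long (along x), 14 mm wide (y), 24 mm high, through the axis. Locked, the origin is 116 mm above the tub's origin and its x is along the tub's x within a few degrees.
- cap_bar (a point): Centre of the bar's upper face, 52 mm above the cap's origin, 24 mm above the disc; axes as the cap's. The cap turns only while kept within 1 mm of its lower stop, anticlockwise seen from above (clockwise is blocked). From 57 to 76 degrees of turn it is free (hard stop at about 80) and, let up there, rises 5 mm above locked and lifts straight off; short of it, it stays hooked.
- dish: Shallow square steel dish fixed to the bench, 140 mm by 140 mm outside, walls 4 mm thick and 20 mm high, floor about 4 mm thick, empty. Origin at the centre of its underside on the bench; x and y along its sides.
- dish_in (a point): Centre of the dish's inner floor, on its upper surface.
- jar: Glass jar with a steel lid, 60 mm diameter, 90 mm high, loose; a bystander. Origin at its underside.
- mug: White mug, 76 mm diameter, 85 mm high, loose; a bystander. Origin at its underside.
- spatula: Spatula lying across the bench beyond the dish, loose; a bystander. Origin at its underside.
- carton: Closed red carton, 100 x 160 x 30 mm, loose; a bystander. Origin at its underside.
- brush: Brush lying flat, loose; a bystander. Origin at its underside.
- tape: Tape dispenser, 50 x 110 mm, 66 mm high, loose; a bystander. Origin at its underside.
- weight: Brass weight, 40 mm diameter, 52 mm high, loose; a bystander. Origin at its underside.
Mind the look-alikes: they are no part of the job. What is shaped like the cap but purple or turquoise is not meant.

How it is judged:
On the way, in this order (a step that is already met when the one before it is completed fails the run):
1. the locked cap is pressed down at least 3 mm (z of cap in the frame of tub below 0.1132 m and horizontal distance between cap and tub below 0.006 m and angle between the x axis of cap and the x axis of tub, either way round below 0.45 rad), for 0.1 s.
2. the cap is turned at least 52 degrees on the neck (z of cap in the frame of tub below 0.1235 m and horizontal distance between cap and tub below 0.006 m and angle between the x axis of cap and the x axis of tub, either way round above 0.908 rad), for 0.1 s.
3. the cap, still held, is brought down upright over the dish to within 15 mm of its floor (z of cap in the frame of dish_in below 0.015 m and horizontal distance between cap and dish_in below 0.045 m and angle between cap's own z axis and vertical below 0.4 rad and contact force between the fingers and cap above 1 N), for 0.1 s.
At the end, for the whole second after the job is handed in: The cap lies flat and at rest on the dish's floor, bar up (within 7 degrees, skirt edge within 4 mm of the floor), its axis within 45 mm of the dish's centre (horizontal distance between cap and dish_in below 0.045 m and z of cap in the frame of dish_in between -0.004 and 0.004 m and angle between cap's own z axis and vertical below 0.12 rad and linear speed of cap below 0.02 m/s); the robot touches nothing.
It fails at once if the tub is crushed or wrenched: the cap bears on it with more than 75 N (contact force between cap and tub above 75 N).
It fails at once if another thing on the bench is moved by more than 30 mm (distance of any of jar, mug, spatula, carton, brush, tape, weight from where it was at the start of the episode above 0.03 m).
It also fails if it takes over 61 s, if anything falls off the work surface, if the arm or the gripper's body presses on something with over 40 N, if the wrist force passes 120 N, or if a joint passes its speed limit or range.

## Robot

A 7-joint arm with a two-finger parallel gripper is mounted at the origin on the work surface. World frame = base frame: x ahead of the robot, y to its left, z up, the work surface at z = 0. Lengths are in m, angles in rad, forces in N, time in s.
With the tool pointing down it reaches from about 0.4 to 0.875 m from the base axis. Payload 19.3 kg.
Tool frame: the origin (TCP) lies midway between the tips of the shut fingers; the grasp point (between the pads) lies 19 mm behind it; z points along the fingers, y is the line along which they close (so a half turn about z gives the same grasp; the last joint's range is limited). The gripper opens to 85 mm and grips with 20 to 120 N. Pads are 22 mm wide; open, the fingers measure 114 mm over their backs; the gripper's body (76 mm by 85 mm) begins 54 mm behind the grasp point. The pads swing forward as they close: fully open they stand 13 mm farther back than shut.
Start: joints at [1.255, 0.521, -0.036, 1.599, 0.021, 1.021, -0.113], TCP at [0.152, -0.606, 0.209] pointing down, gripper open.
Joint ranges: [-2.91, 2.91], [-0.3, 2.13], [-1.5, 1.42], [0.17, 2.43], [-1.26, 4.41], [0.16, 1.93], [-2.52, 2.52]. Speed limits (rad/s): [1.89, 1.89, 2.39, 2.39, 3.01, 3.01, 3.01].

## Interface

Orientations are given as [roll, pitch, yaw] about the fixed x, y, z axes, in that order (R = Rz(yaw) Ry(pitch) Rx(roll)).
In Python, from workcell import bot gives the robot as it stands.
- The arm moves only by the tool move_arm, never from a script. Its argument "moves" is a list that holds one entry, the list of rows, each a list of 7 numbers: the opening, from 0 (shut) to 1 (fully open), then the shift along the tool's x, y, z in units of 1000 mm (1.0 is 1000 mm), then the turn, a rotation vector about the tool's x, y, z in units of 2 pi rad (1.0 is 2 pi rad). A call has 1 to 5 rows; each row is the pose to reach, as a shift and turn from the pose commanded when the call began, along the tool's axes at that moment, turning the shorter way round; what a row does not reach only later rows make up. A row lasts 1/10 s, in which the tool goes at most 50 mm and 8.59 degrees, less where a joint would pass 70% of its speed; a pose out of reach is approached as far as the arm can. A call with a number of a shift or a turn outside -1 to 1 is refused whole. A call with a gripper value outside its range is refused whole. The fingers move at their own pace and stop on an object; "force" is the grip in N (left out, the last holds). Time passes only in rows, so rows that repeat a pose let the fingers close. It gives the time, the measured TCP pose, the force, the opening and the grip force at its end, in the units of the state.
- bot.observe(): the state, without advancing time (a new reading comes with each control period).
- bot.grab_frame(name): name is "scene" or "top" or "wrist"; returns the picture (420x560x3 uint8, red, green, blue); there is no depth.
- bot.camera_params(name): a dict with "vertical_fov" (degrees; the focal length in pixels is half the picture's height over the tangent of half this angle, whatever the lens; pixels are square), "cx", "cy" (the principal point, pixels), "R" (3x3) and "t" (3): a world point X has camera coordinates R X + t. Camera axes: x right, y down, z forward; pixel columns grow to the right and rows downward; lengths in m; the calibration is good to about 2 mm. A picture is of the moment at which its call begins: read the wrist's pose just before it. camera_params takes no time and is no camera call; for the wrist camera it gives the pose at the moment of the call.
- bot.job_done(): hands the job in; it is judged then, once.
The state is a dict: "clock": time; "qpos": joint angles; "qd": joint speeds; "joint_efforts": joint torques, N m; "position": TCP position; "tool_rot": TCP orientation; "force": force on the tool from outside, world axes, zero at the start; "moment": the same for the moment, N m; "grip_width": finger opening in m; "finger_force": force on a finger pad.
Only numpy, scipy, OpenCV 4.12 (cv2) and the standard library are available. Lean on these libraries where they do the work, as an engineer would, in place of code of your own. Each camera call takes 0.05 s, during which the arm holds its last target. There are 200 camera calls.

## Working session

There is one attempt and no reset: what is moved stays moved. The work goes in short steps, Python scripts to look and compute and a tool call to move; the robot and the scene stay as the last step left them, time stands still between calls to the robot, and variables do not carry over. Pictures are saved under pics/ and viewed, at most 10 in all, crops included, and the job is handed in when it is done.

Besides the shell and the picture viewer there is one more tool, called by a JSON object that holds its "op" and its "data". move_arm: Moves the arm, as the interface text tells. Shifts and turns lie within -1 to 1; 1 stands for 1000 mm of shift or 2 pi rad of turn. Its arguments: {"type":"object","properties":{"moves":{"type":"array"},"force":{"type":"number"}},"required":["moves"]}

```bash
mkdir -p pics
python3 - <<'E'
from workcell import bot
import cv2
print(bot.observe())
for n in("scene","top"):
    f=bot.grab_frame(n);cv2.imwrite(f"pics/{n}0.png",cv2.resize(f[:,:,::-1],(800,600)));cv2.imwrite(f"pics/raw_{n}0.png",f[:,:,::-1]);p=bot.camera_params(n);print(n,p)
E
```

```text
{'clock': 0.0, 'qpos': array([ 1.25477571,  0.52203382, -0.03630433,  1.60000094,  0.02119649,
        1.02107235, -0.11279273]), 'qd': array([ 0.00073029, -0.00022938, -0.00016732,  0.00072771, -0.00020092,
       -0.00139738, -0.00206094]), 'joint_efforts': array([ 8.60503656e-05, -9.27090669e+01,  1.98088892e+00, -3.69937885e+01,
        1.80558505e-02,  7.92045059e-03,  9.21597825e-05]), 'position': array([ 0.15196007, -0.60588031,  0.20891618]), 'tool_rot': array([-3.14046644e+00,  8.80627312e-05,  2.45795991e-01]), 'force': array([-0.68948282, -0.31737214, -0.2378517 ]), 'moment': array([-0.03863324,  0.00160443,  0.015904  ]), 'finger_force': 0.0, 'grip_width': 0.08554077600221013}
scene {'vertical_fov': 54.27487500599455, 'cx': 279.47827234243266, 'cy': 205.3809179022462, 'R': array([[ 8.07379565e-01,  5.90032194e-01,  4.98702012e-04],
       [ 3.91899023e-01, -5.35628788e-01, -7.48008662e-01],
       [-4.41082073e-01,  6.04122348e-01, -6.63688778e-01]]), 't': array([-0.41347923, -0.10707371,  1.3259351 ])}
top {'vertical_fov': 49.687786458801725, 'cx': 279.33126661544816, 'cy': 207.37897048588556, 'R': array([[ 0.01265743, -0.99956874,  0.02649756],
       [-0.99040089, -0.01618035, -0.13727447],
       [ 0.13764401, -0.02450566, -0.99017857]]), 't': array([-0.02813599,  0.51229947,  1.43503452])}
```

View pics/scene0.png

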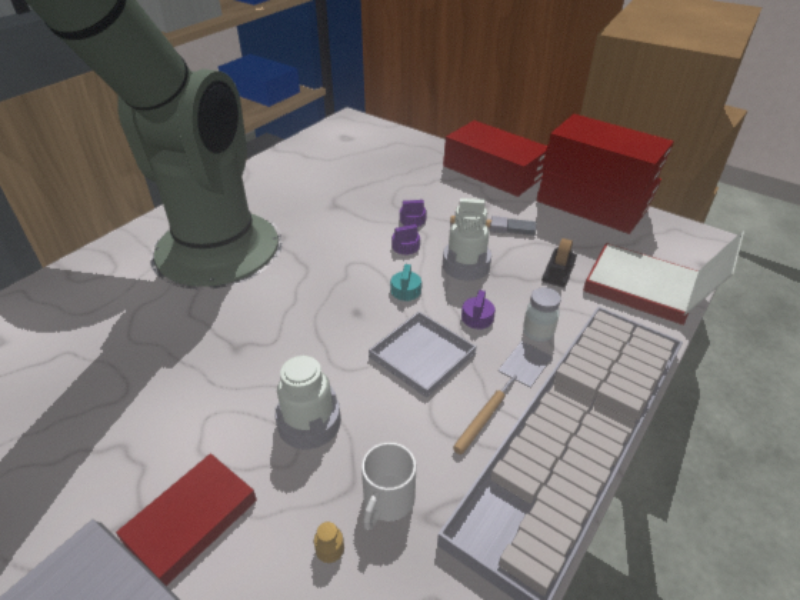

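View pics/top0.png

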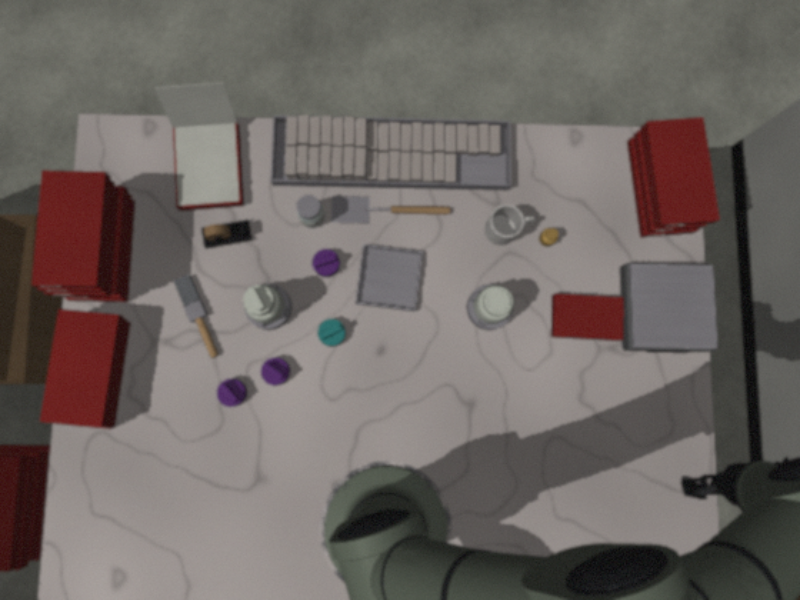

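The scene view shows two white tubs. One, at (470,215) scene and (262,298) top, has a cap with a raised bar. The other, at (303,370) and (495,302), has a plain round cap. The purple and turquoise caps are decoys. The dish is at (422,353) scene and (391,277) top. I'll confirm the barred tub in an enlarged crop.

Run:
```python
import cv2,numpy as np
s=cv2.imread("pics/raw_scene0.png");t=cv2.imread("pics/raw_top0.png")
# scene crop x 300-360,y130-200 ; top crop x160-220,y190-235
a=cv2.resize(s[130:205,295:370],(400,400),interpolation=cv2.INTER_CUBIC)
b=cv2.resize(t[180:240,155:215],(400,400),interpolation=cv2.INTER_CUBIC)
cv2.imwrite("pics/crop0.png",np.hstack([a,b]))
```

```text
(no output)
```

View pics/crop0.png

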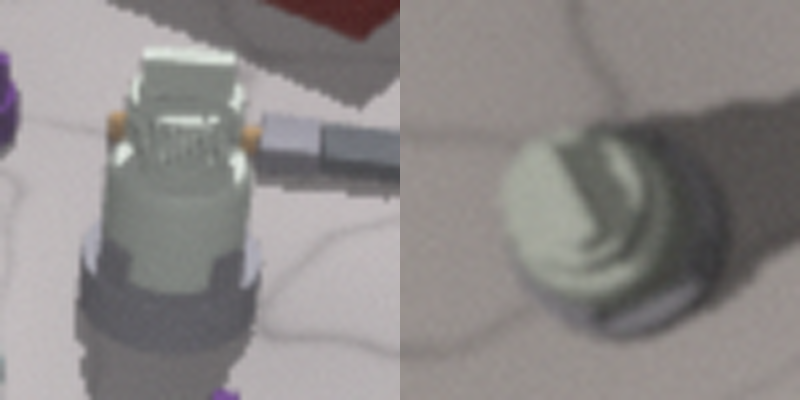

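The crop confirms it. The white cap has a raised bar, with its top centre at about scene px (331,140) and top px (179,208).

```bash
cat > h.py <<'E'
from workcell import bot
import numpy as np
from scipy.spatial.transform import Rotation as Ro
def P(n):
    p=bot.camera_params(n);f=210/np.tan(np.radians(p["vertical_fov"]/2))
    return f,p["cx"],p["cy"],np.array(p["R"]),np.array(p["t"])
def ray(p,u,v):
    f,cx,cy,R,t=p;d=R.T@np.array([(u-cx)/f,(v-cy)/f,1]);return -R.T@t,d/np.linalg.norm(d)
def plane(p,u,v,z):
    c,d=ray(p,u,v);return c+d*(z-c[2])/d[2]
def proj(p,X):
    f,cx,cy,R,t=p;c=R@np.asarray(X,float)+t;return np.array([cx+f*c[0]/c[2],cy+f*c[1]/c[2]])
def tri(obs):
    A=np.zeros((3,3));b=np.zeros(3);r=[ray(*o) for o in obs]
    for c,d in r:
        M=np.eye(3)-np.outer(d,d);A+=M;b+=M@c
    X=np.linalg.solve(A,b);return X,[np.linalg.norm(np.cross(X-c,d)) for c,d in r]
def totool(target,yaw):
    s=bot.observe();R=Ro.from_euler("xyz",s["tool_rot"])
    d=R.inv().apply(np.array(target)-s["position"])
    w=(R.inv()*Ro.from_euler("xyz",[np.pi,0,yaw])).as_rotvec()/(2*np.pi)
    return d.round(4),w.round(4)
E
python3 - <<'E'
from h import *
s,t=P("scene"),P("top")
print("bar",tri([(s,331,140.1),(t,179,208.5)]),plane(s,331,140.1,.158),plane(t,179,208.5,.158))
print("dish",tri([(s,295.4,247.1),(t,273.7,193.9)]),plane(s,295.4,247.1,.004),plane(t,273.7,193.9,.004))
C=[plane(t,u*.7,v*.7,.02)[:2].round(3) for u,v in[(367,246),(424,249),(418,309),(358,304)]]
print("dish corners",C)
print("jar,mug top",plane(t,310*.7,207*.7,.09),plane(t,507*.7,221*.7,.085))
# bar edge direction via top: crop (555,140)->(595,240)
a=plane(t,155+.15*155,180+.15*140,.158);b=plane(t,155+.15*195,180+.15*240,.158);print("bar dir",np.degrees(np.arctan2(*(b-a)[1::-1])))
w=bot.camera_params("wrist");print(-np.array(w["R"]).T@np.array(w["t"]),np.array(w["R"]).round(3),w["vertical_fov"])
E
```

```text
bar (array([0.48843194, 0.27881447, 0.16215425]), [np.float64(0.0018414457915217482), np.float64(0.0018414457915216847)]) [0.4865249  0.28625699 0.158     ] [0.48747407 0.27850205 0.158     ]
dish (array([ 0.56279148, -0.00119844,  0.00625946]), [np.float64(0.0015006273124486469), np.float64(0.0015006273124484066)]) [0.56270602 0.00165562 0.004     ] [ 0.56200911 -0.00218882  0.004     ]
dish corners [array([0.631, 0.055]), array([ 0.626, -0.078]), array([ 0.486, -0.065]), array([0.495, 0.073])]
jar,mug top [0.70185276 0.18083898 0.09      ] [ 0.67984977 -0.25910629  0.085     ]
bar dir -156.27870134421272
[ 0.2189671  -0.58962994  0.37307558] [[ 0.242 -0.97  -0.001]
 [-0.932 -0.233  0.277]
 [-0.269 -0.066 -0.961]] 65.38783707095519
```

{"op": "move_arm", "data": {"moves": [[[1, 0.05, -0.02, -0.05, 0, 0, 0], [1, 0.09, -0.04, -0.08, 0, 0, 0], [1, 0.135, -0.06, -0.09, 0, 0, 0], [1, 0.18, -0.08, -0.1, 0, 0, 0], [1, 0.225, -0.1, -0.1, 0, 0, 0]]]}}

```text
clock: 0.6
position: [0.3281, -0.4685, 0.3087]
tool_rot: [3.14, -0.001, 0.245]
force: [1.4, -0.3, 0.3]
grip_width: 0.0855
finger_force: 0.0
```

Run:
```python
from h import *
print(bot.observe())
print(totool([.488,.281,.29],np.radians(24)))
```

```text
{'clock': 0.6, 'qpos': array([ 0.92879928,  0.34711789, -0.098235  ,  1.6125132 ,  0.03632742,
        1.18214146, -0.50295679]), 'qd': array([-0.73246621, -0.08936134, -0.19745529,  0.06471505,  0.05897916,
        0.04693934, -0.92766384]), 'joint_efforts': array([ 10.66167355, -80.85666418,   2.27461003, -39.78169084,
        -0.19156873,   0.54294158,   3.23141053]), 'position': array([ 0.32807556, -0.46849363,  0.30870591]), 'tool_rot': array([ 3.14007010e+00, -5.31764832e-04,  2.45168821e-01]), 'force': array([ 1.43966729, -0.30944127,  0.29235679]), 'moment': array([-0.03247442, -0.0292275 , -0.02135992]), 'finger_force': 0.0, 'grip_width': 0.08547385669209874}
(array([ 0.337 , -0.6883,  0.0178]), array([ 0.0002, -0.0001, -0.0276]))
```

{"op": "move_arm", "data": {"moves": [[[1, 0.04, -0.045, 0, 0, 0, 0], [1, 0.075, -0.085, 0, 0, 0, 0], [1, 0.11, -0.13, 0, 0, 0, 0], [1, 0.14, -0.175, 0, 0, 0, 0], [1, 0.165, -0.22, 0, 0, 0, 0]]]}}

```text
clock: 1.1
position: [0.4263, -0.2386, 0.3072]
tool_rot: [-3.142, 0.0, 0.246]
force: [1.0, -0.4, -0.4]
grip_width: 0.0856
finger_force: 0.0
```

{"op": "move_arm", "data": {"moves": [[[1, 0.02, -0.045, 0, 0, 0, -0.006], [1, 0.04, -0.09, 0, 0, 0, -0.012], [1, 0.06, -0.135, 0, 0, 0, -0.018], [1, 0.08, -0.18, 0, 0, 0, -0.024], [1, 0.1, -0.22, 0, 0, 0, -0.027]]]}}

```text
clock: 1.6
position: [0.4691, -0.0006, 0.3075]
tool_rot: [3.141, -0.0, 0.417]
force: [1.7, -1.6, 0.2]
grip_width: 0.0856
finger_force: 0.0
```

Run:
```python
from h import *
s=bot.observe();print(s['clock'],s['position'],s['tool_rot'],s['qpos'].round(2))
print(totool([.488,.281,.28],np.radians(24)))
```

```text
1.6 [ 0.46907038 -0.00062014  0.30750963] [ 3.14145615e+00 -1.35882076e-04  4.17396581e-01] [ 0.25  0.19 -0.43  1.84  0.09  1.13 -1.37]
(array([ 0.1315, -0.2498,  0.0275]), array([ 0.    , -0.    , -0.0002]))
```

{"op": "move_arm", "data": {"moves": [[[1, 0.02, -0.045, 0, 0, 0, 0], [1, 0.045, -0.09, 0, 0, 0, 0], [1, 0.07, -0.13, 0.005, 0, 0, 0], [1, 0.095, -0.175, 0.01, 0, 0, 0], [1, 0.115, -0.22, 0.015, 0, 0, 0]]]}}

```text
clock: 2.1
position: [0.4858, 0.2454, 0.2921]
tool_rot: [3.142, 0.0, 0.415]
force: [0.7, 0.1, -0.1]
grip_width: 0.0854
finger_force: 0.0
```

{"op": "move_arm", "data": {"moves": [[[1, 0, 0, 0, 0, 0, 0], [1, 0, 0, 0, 0, 0, 0], [1, 0, 0, 0, 0, 0, 0]]]}}

```text
clock: 2.4
position: [0.4859, 0.2426, 0.2924]
tool_rot: [3.141, 0.0, 0.414]
force: [-0.2, 0.2, -0.6]
grip_width: 0.0854
finger_force: 0.0
```

Run:
```python
from h import *
import cv2,json
s=bot.observe();print(s['clock'],s['position'],s['tool_rot'],s['qpos'].round(2))
w=P("wrist");f=bot.grab_frame("wrist")
cv2.imwrite("pics/raw_w1.png",f[:,:,::-1]);cv2.imwrite("pics/w1.png",cv2.resize(f[:,:,::-1],(800,600)))
np.save("w1.npy",np.array(w,dtype=object),allow_pickle=True)
```

```text
2.4 [0.48590173 0.24262976 0.29238725] [3.14109072e+00 4.52766500e-04 4.14451648e-01] [-0.15  0.35 -0.55  1.69  0.2   1.16 -1.91]
```

View pics/w1.png

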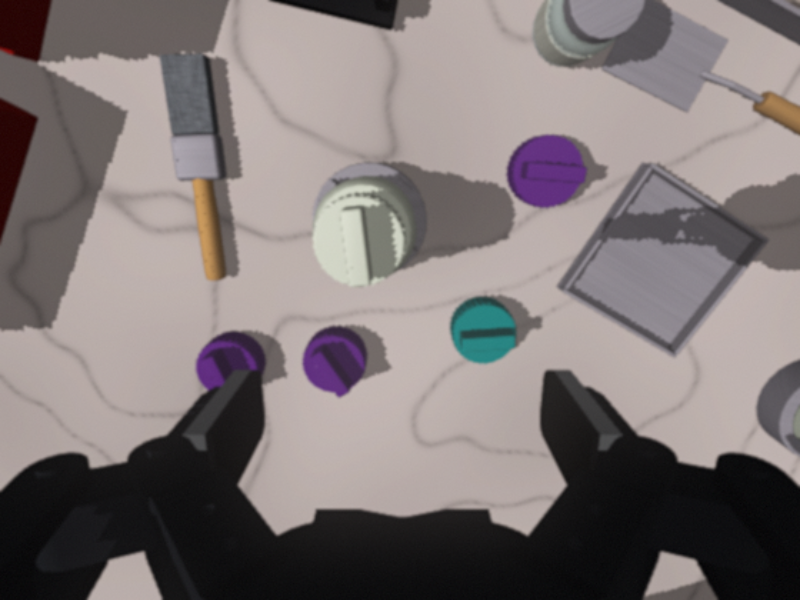

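The wrist view shows the barred white cap at (360,243). Its bar top runs from (353,207) to (360,281), nearly vertical in the image. The dish is at (662,258).

Run:
```python
from h import *
import cv2
w=tuple(np.load("w1.npy",allow_pickle=True))
im=cv2.imread("pics/raw_w1.png")
c=im[135:210,210:300];cv2.imwrite("pics/c1.png",cv2.resize(c,None,fx=8,fy=8,interpolation=cv2.INTER_CUBIC))
for z in(.152,.162):
    q=[plane(w,u*.7,v*.7,z) for u,v in[(343,208),(363,206),(370,279),(350,283)]]
    print(z,np.mean(q,0).round(4),np.linalg.norm(q[0]-q[1]),np.linalg.norm(q[1]-q[2]),[np.degrees(np.arctan2(*(a-b)[1::-1])).round(1) for a,b in((q[0],q[3]),(q[1],q[2]))])
print("tri scene",tri([(P("scene"),331,140.1),(w,356.5*.7,244*.7)]))
q=[plane(w,u*.7,v*.7,.02)for u,v in[(652,164),(767,238),(674,354),(559,287)]];print("dish",np.mean(q,0),[np.linalg.norm(q[i]-q[i-1]).round(3) for i in range(4)],np.degrees(np.arctan2(*(q[0]-q[3])[1::-1])))
```

```text
0.152 [0.4875 0.2756 0.152 ] 0.01296539823390055 0.04854390267981249 [np.float64(27.1), np.float64(27.9)]
0.162 [0.4895 0.2754 0.162 ] 0.01253950842363243 0.04694932354471727 [np.float64(27.1), np.float64(27.9)]
tri scene (array([0.49127503, 0.2758589 , 0.16536319]), [np.float64(0.0006548052195732934), np.float64(0.0006548052195732378)])
dish [0.56109548 0.00356629 0.02      ] [np.float64(0.136), np.float64(0.136), np.float64(0.136), np.float64(0.141)] -8.81796208831611
```

View pics/c1.png

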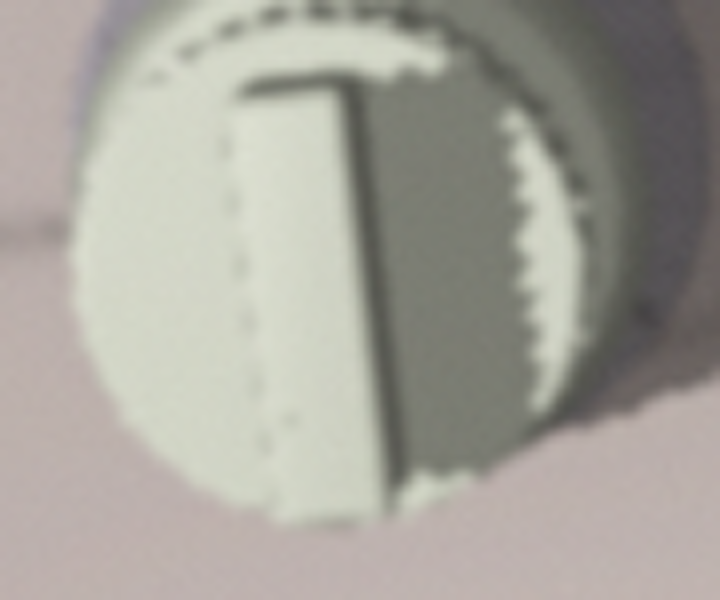

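Run:
```python
from h import *
w=tuple(np.load("w1.npy",allow_pickle=True))
Q=[(242,98),(340,88),(388,515),(282,522)]
for z in(.148,.155,.162,.168):
    q=[plane(w,210+u/8,135+v/8,z) for u,v in Q]
    print(z,np.mean(q,0).round(4),[np.linalg.norm(q[i]-q[(i+1)%4]).round(4) for i in range(4)],[np.degrees(np.arctan2(*(a-b)[1::-1])).round(1) for a,b in((q[0],q[3]),(q[1],q[2]))])
c=np.mean(Q,0)
print("tri scene",tri([(P("scene"),331,140.1),(w,210+c[0]/8,135+c[1]/8)]))
print("tri all",tri([(P("scene"),331,140.1),(P("top"),179,208.5),(w,210+c[0]/8,135+c[1]/8)]))
```

```text
0.148 [0.4843 0.2752 0.148 ] [np.float64(0.0115), np.float64(0.0517), np.float64(0.013), np.float64(0.0513)] [np.float64(27.1), np.float64(28.8)]
0.155 [0.4858 0.2751 0.155 ] [np.float64(0.0113), np.float64(0.0505), np.float64(0.0127), np.float64(0.0502)] [np.float64(27.1), np.float64(28.8)]
0.162 [0.4873 0.2749 0.162 ] [np.float64(0.011), np.float64(0.0493), np.float64(0.0124), np.float64(0.049)] [np.float64(27.1), np.float64(28.8)]
0.168 [0.4885 0.2749 0.168 ] [np.float64(0.0108), np.float64(0.0483), np.float64(0.0121), np.float64(0.048)] [np.float64(27.1), np.float64(28.8)]
tri scene (array([0.49012988, 0.27575666, 0.1653728 ]), [np.float64(0.0017435148013494408), np.float64(0.001743514801349397)])
tri all (array([0.48855149, 0.27691108, 0.16369632]), [np.float64(0.0025620049655037565), np.float64(0.001887147585686126), np.float64(0.0017870499148869366)])
```

{"op": "move_arm", "data": {"moves": [[[1, 0.005, -0.01, 0.02, 0, 0, -0.004], [1, 0.01, -0.02, 0.04, 0, 0, -0.008], [1, 0.014, -0.03, 0.06, 0, 0, -0.0115], [1, 0.014, -0.03, 0.07, 0, 0, -0.0115], [1, 0.014, -0.03, 0.07, 0, 0, -0.0115]]]}}

```text
clock: 2.95
position: [0.4864, 0.2753, 0.2217]
tool_rot: [3.141, 0.002, 0.486]
force: [-0.2, -0.2, 0.2]
grip_width: 0.0855
finger_force: 0.0
```

Run:
```python
from h import *
import cv2
s=bot.observe();print(s['clock'],s['position'],s['tool_rot'],s['qpos'].round(2),s['force'])
w=P("wrist");f=bot.grab_frame("wrist")[:,:,::-1]
cv2.imwrite("pics/raw_w2.png",f);np.save("w2.npy",np.array(w,dtype=object),allow_pickle=True)
c=proj(w,[.487,.2755,.16]);print(c)
x,y=int(c[0])-66,int(c[1])-50;x=max(x,0);y=max(y,0);print(x,y)
cv2.imwrite("pics/c2.png",cv2.resize(f[y:y+100,x:x+133],None,fx=6,fy=6,interpolation=cv2.INTER_CUBIC))
```

```text
2.95 [0.48637834 0.27528048 0.22172728] [3.14115742e+00 1.76616578e-03 4.85904297e-01] [-0.22  0.45 -0.55  1.74  0.27  1.03 -1.95] [-0.16239215 -0.24284058  0.19680315]
[281.38738059 209.76136809]
215 159
```

View pics/c2.png

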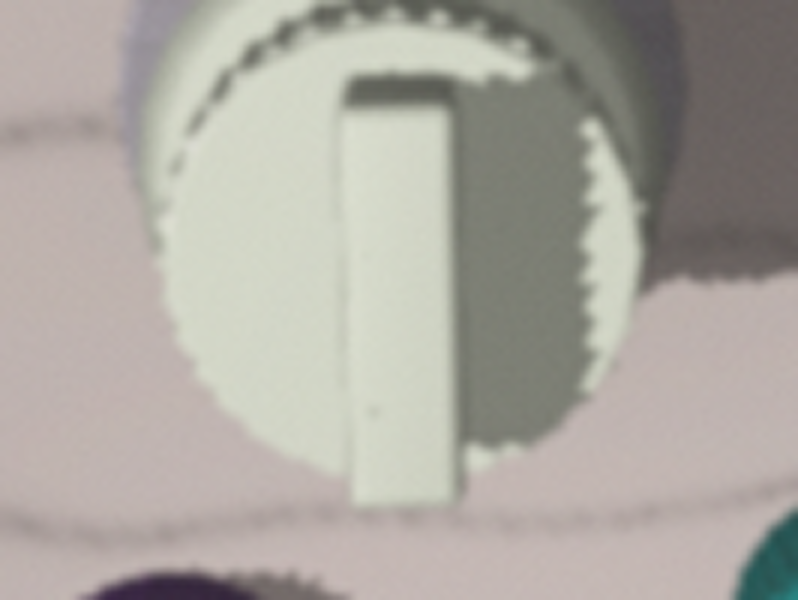

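The bar's top face has crop corners (342,105), (452,105), (462,502) and (352,505), so it is almost aligned with the tool.

Run:
```python
from h import *
w1=tuple(np.load("w1.npy",allow_pickle=True));w=tuple(np.load("w2.npy",allow_pickle=True))
Q=[(342,105),(452,105),(462,502),(352,505)];Q1=[(242,98),(340,88),(388,515),(282,522)]
for z in(.15,.155,.16,.165):
    q=[plane(w,215+u/6,159+v/6,z) for u,v in Q]
    print(z,np.mean(q,0).round(4),[np.linalg.norm(q[i]-q[(i+1)%4]).round(4) for i in range(4)],[np.degrees(np.arctan2(*(a-b)[1::-1])).round(1) for a,b in((q[0],q[3]),(q[1],q[2]))])
for a,b in zip(Q1,Q): print(tri([(w1,210+a[0]/8,135+a[1]/8),(w,215+b[0]/6,159+b[1]/6)])[0].round(4))
c1=np.mean(Q1,0);c=np.mean(Q,0)
print(tri([(P("scene"),331,140.1),(w1,210+c1[0]/8,135+c1[1]/8),(w,215+c[0]/6,159+c[1]/6)]))
```

```text
0.15 [0.4839 0.2733 0.15  ] [np.float64(0.0134), np.float64(0.0521), np.float64(0.0142), np.float64(0.0525)] [np.float64(28.7), np.float64(29.6)]
0.155 [0.4852 0.274  0.155 ] [np.float64(0.0131), np.float64(0.051), np.float64(0.0139), np.float64(0.0514)] [np.float64(28.7), np.float64(29.6)]
0.16 [0.4866 0.2748 0.16  ] [np.float64(0.0128), np.float64(0.0499), np.float64(0.0136), np.float64(0.0503)] [np.float64(28.7), np.float64(29.6)]
0.165 [0.4879 0.2755 0.165 ] [np.float64(0.0125), np.float64(0.0488), np.float64(0.0133), np.float64(0.0492)] [np.float64(28.7), np.float64(29.6)]
[0.5045 0.292  0.1526]
[0.5118 0.2816 0.1628]
[0.4696 0.258  0.1654]
[0.4629 0.269  0.1635]
(array([0.4896043 , 0.27590033, 0.16531564]), [np.float64(0.002165696428377168), np.float64(0.0013576832120838498), np.float64(0.0009118316634890711)])
```

{"op": "move_arm", "data": {"moves": [[[1, 0, 0, 0.03, 0, 0, -0.003], [1, 0, 0, 0.055, 0, 0, -0.003], [1, 0, 0, 0.07, 0, 0, -0.003], [1, 0, 0, 0.076, 0, 0, -0.003], [1, 0, 0, 0.076, 0, 0, -0.003]]], "force": 30}}

```text
clock: 3.5
position: [0.4867, 0.2765, 0.1468]
tool_rot: [3.142, -0.0, 0.506]
force: [0.3, 0.4, 0.4]
grip_width: 0.0854
finger_force: 0.0
```

{"op": "move_arm", "data": {"moves": [[[0, 0, 0, 0, 0, 0, 0], [0, 0, 0, 0, 0, 0, 0], [0, 0, 0, 0, 0, 0, 0], [0, 0, 0, 0, 0, 0, 0], [0, 0, 0, 0, 0, 0, 0]]], "force": 30}}

```text
clock: 4.0
position: [0.4865, 0.2767, 0.1467]
tool_rot: [3.142, -0.0, 0.506]
force: [0.5, -0.2, -0.4]
grip_width: 0.0123
finger_force: 0.0
```

{"op": "move_arm", "data": {"moves": [[[0, 0, 0, 0, 0, 0, 0], [0, 0, 0, 0, 0, 0, 0]]]}}

```text
clock: 4.2
position: [0.4864, 0.2767, 0.1465]
tool_rot: [-3.142, 0.0, 0.507]
force: [0.5, -0.5, 0.0]
grip_width: -0.0
finger_force: 0.0
```

Run:
```python
from h import *
import cv2
s=bot.observe();print(s['position'],s['force'])
np.save("w3.npy",np.array(P("wrist"),dtype=object),allow_pickle=True)
f=bot.grab_frame("wrist")[:,:,::-1];cv2.imwrite("pics/raw_w3.png",f)
g=bot.grab_frame("scene")[:,:,::-1];cv2.imwrite("pics/raw_s3.png",g)
p=proj(P("scene"),s['position']);print(p);x,y=int(p[0])-40,int(p[1])-50
cv2.imwrite("pics/c3.png",np.hstack([f[150:420,130:430],cv2.resize(g[y:y+108,x:x+80],None,fx=5.4/2.16,fy=2.5)]))
```

```text
[0.4864469  0.27672718 0.14653887] [ 0.4708412  -0.53751189  0.03014182]
[328.94378676 144.93734777]
```

View pics/c3.png

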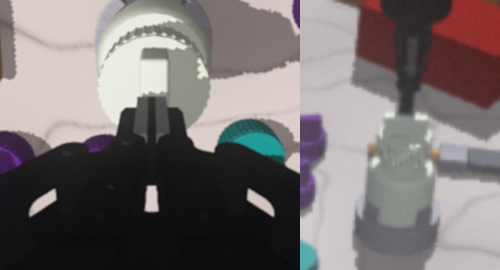

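Run:
```python
from h import *
import cv2
f=cv2.cvtColor(cv2.imread("pics/raw_w3.png"),cv2.COLOR_BGR2GRAY)
print("col285",[(y,int(f[y,283:288].mean())) for y in range(190,250,1)])
for y in(215,225): print(y,[(x,int(f[y-1:y+2,x].mean())) for x in range(262,308)])
```

```text
col285 [(190, 232), (191, 232), (192, 232), (193, 233), (194, 233), (195, 234), (196, 225), (197, 184), (198, 136), (199, 114), (200, 112), (201, 114), (202, 115), (203, 115), (204, 115), (205, 117), (206, 118), (207, 122), (208, 140), (209, 175), (210, 206), (211, 221), (212, 228), (213, 232), (214, 233), (215, 233), (216, 233), (217, 233), (218, 233), (219, 233), (220, 233), (221, 233), (222, 233), (223, 233), (224, 233), (225, 233), (226, 233), (227, 233), (228, 233), (229, 233), (230, 233), (231, 233), (232, 233), (233, 233), (234, 232), (235, 233), (236, 232), (237, 233), (238, 232), (239, 233), (240, 233), (241, 232), (242, 215), (243, 180), (244, 154), (245, 137), (246, 112), (247, 82), (248, 68), (249, 66)]
215 [(262, 233), (263, 233), (264, 233), (265, 233), (266, 233), (267, 233), (268, 232), (269, 229), (270, 228), (271, 234), (272, 237), (273, 236), (274, 236), (275, 236), (276, 236), (277, 236), (278, 235), (279, 235), (280, 234), (281, 235), (282, 234), (283, 234), (284, 234), (285, 233), (286, 234), (287, 233), (288, 233), (289, 232), (290, 232), (291, 232), (292, 232), (293, 232), (294, 232), (295, 227), (296, 208), (297, 176), (298, 146), (299, 133), (300, 140), (301, 145), (302, 145), (303, 145), (304, 145), (305, 144), (306, 145), (307, 146)]
225 [(262, 233), (263, 233), (264, 233), (265, 233), (266, 232), (267, 233), (268, 232), (269, 228), (270, 228), (271, 234), (272, 236), (273, 236), (274, 236), (275, 236), (276, 235), (277, 236), (278, 235), (279, 234), (280, 234), (281, 234), (282, 234), (283, 234), (284, 233), (285, 233), (286, 233), (287, 232), (288, 232), (289, 233), (290, 232), (291, 231), (292, 231), (293, 231), (294, 231), (295, 226), (296, 204), (297, 173), (298, 145), (299, 135), (300, 141), (301, 145), (302, 145), (303, 144), (304, 145), (305, 145), (306, 145), (307, 145)]
```

Run:
```python
from h import *
W=[tuple(np.load(f"w{i}.npy",allow_pickle=True)) for i in(1,2,3)]
obs=[(W[0],210+291/8,135+93/8),(W[1],215+397/6,159+105/6),(W[2],283.7,208.8)]
print(tri(obs),tri(obs[1:]),tri(obs[::2]))
for z in(.135,.14,.145,.15,.155,.16):
    q=[plane(W[2],x,215,z) for x in(269.8,297)];e=plane(W[2],283.7,208.8,z);print(z,np.linalg.norm(q[0]-q[1]).round(4),e.round(4),[plane(*o,z)[:2].round(4) for o in obs[:2]])
s=bot.observe();print(proj(W[2],s["position"]))
```

```text
(array([0.50818061, 0.28689061, 0.15898475]), [np.float64(0.00046515414890651923), np.float64(0.00010113891140489331), np.float64(0.0005578658167129828)]) (array([0.50866458, 0.28740067, 0.1621573 ]), [np.float64(0.00028600082422060985), np.float64(0.0002860008242205832)]) (array([0.50811098, 0.28689269, 0.15889016]), [np.float64(0.0005109617076159692), np.float64(0.0005109617076159642)])
0.135 0.0153 [0.5015 0.2835 0.135 ] [array([0.5053, 0.2879]), array([0.5041, 0.2847])]
0.14 0.0149 [0.5028 0.2843 0.14  ] [array([0.506 , 0.2877]), array([0.505 , 0.2851])]
0.145 0.0144 [0.5041 0.285  0.145 ] [array([0.5067, 0.2874]), array([0.5059, 0.2856])]
0.15 0.014 [0.5054 0.2858 0.15  ] [array([0.5073, 0.2871]), array([0.5067, 0.2861])]
0.155 0.0136 [0.5067 0.2865 0.155 ] [array([0.508 , 0.2868]), array([0.5076, 0.2865])]
0.16 0.0131 [0.5079 0.2873 0.16  ] [array([0.5087, 0.2866]), array([0.5085, 0.287 ])]
[281.3325236 244.1395794]
```

The fingers shut just over the bar, so its top is at about 0.147, not 0.16. That matches the deepest pedestal setting and the 14 mm bar width. I'll open, go 17 mm lower and shift 3 mm back along the bar.

{"op": "move_arm", "data": {"moves": [[[1, 0, 0, 0, 0, 0, 0], [1, 0, 0, 0, 0, 0, 0], [1, 0, 0, 0, 0, 0, 0], [1, 0, 0, 0, 0, 0, 0], [1, -0.003, 0, 0, 0, 0, 0]]]}}

```text
clock: 4.8
position: [0.4839, 0.2753, 0.1465]
tool_rot: [-3.141, -0.0, 0.506]
force: [-0.5, 0.5, -0.3]
grip_width: 0.0722
finger_force: 0.0
```

{"op": "move_arm", "data": {"moves": [[[1, 0, 0, 0.008, 0, 0, 0], [1, 0, 0, 0.017, 0, 0, 0], [1, 0, 0, 0.017, 0, 0, 0]]]}}

```text
clock: 5.1
position: [0.4832, 0.2748, 0.128]
tool_rot: [3.142, 0.002, 0.507]
force: [0.2, 0.1, -0.1]
grip_width: 0.0852
finger_force: 0.0
```

{"op": "move_arm", "data": {"moves": [[[0, 0, 0, 0, 0, 0, 0], [0, 0, 0, 0, 0, 0, 0], [0, 0, 0, 0, 0, 0, 0], [0, 0, 0, 0, 0, 0, 0], [0, 0, 0, 0, 0, 0, 0]]], "force": 30}}

```text
clock: 5.6
position: [0.484, 0.2751, 0.1297]
tool_rot: [3.141, -0.0, 0.506]
force: [0.6, -1.9, 6.2]
grip_width: 0.0131
finger_force: 35.6
```

{"op": "move_arm", "data": {"moves": [[[0, 0, 0, 0, 0, 0, 0], [0, 0, 0, 0, 0, 0, 0], [0, 0, 0, 0, 0, 0, 0]]], "force": 30}}

```text
clock: 5.9
position: [0.484, 0.2751, 0.1297]
tool_rot: [3.141, -0.0, 0.506]
force: [-0.2, -1.9, 5.1]
grip_width: 0.0135
finger_force: 34.9
```

{"op": "move_arm", "data": {"moves": [[[0, 0, 0, 0.001, 0, 0, 0], [0, 0, 0, 0.002, 0, 0, 0], [0, 0, 0, 0.003, 0, 0, 0], [0, 0, 0, 0.004, 0, 0, 0], [0, 0, 0, 0.004, 0, 0, 0]]], "force": 80}}

```text
clock: 6.4
position: [0.4841, 0.2752, 0.1258]
tool_rot: [3.141, -0.0, 0.506]
force: [0.0, -2.6, 9.6]
grip_width: 0.0119
finger_force: 81.4
```

{"op": "move_arm", "data": {"moves": [[[0, 0, 0, 0.001, 0, 0, 0], [0, 0, 0, 0.002, 0, 0, 0], [0, 0, 0, 0.002, 0, 0, 0]]]}}

```text
clock: 6.7
position: [0.4841, 0.2752, 0.1239]
tool_rot: [3.141, -0.0, 0.506]
force: [0.3, -3.9, 10.0]
grip_width: 0.0118
finger_force: 81.5
```

{"op": "move_arm", "data": {"moves": [[[0, 0, 0, 0.001, 0, 0, 0], [0, 0, 0, 0.002, 0, 0, 0], [0, 0, 0, 0.002, 0, 0, 0]]]}}

```text
clock: 7.0
position: [0.4841, 0.2752, 0.122]
tool_rot: [3.141, -0.001, 0.506]
force: [-1.1, -3.6, 11.4]
grip_width: 0.0117
finger_force: 81.7
```

{"op": "move_arm", "data": {"moves": [[[0, 0, 0, 0.001, 0, 0, 0], [0, 0, 0, 0.002, 0, 0, 0], [0, 0, 0, 0.002, 0, 0, 0]]]}}

```text
clock: 7.3
position: [0.4841, 0.2752, 0.12]
tool_rot: [3.141, -0.001, 0.506]
force: [-1.9, -3.8, 13.5]
grip_width: 0.0118
finger_force: 82.0
```

{"op": "move_arm", "data": {"moves": [[[0, 0, 0, 0.001, 0, 0, 0], [0, 0, 0, 0.0015, 0, 0, 0], [0, 0, 0, 0.0015, 0, 0, 0]]]}}

```text
clock: 7.6
position: [0.4841, 0.2752, 0.1186]
tool_rot: [3.141, -0.001, 0.506]
force: [-2.2, -3.5, 14.1]
grip_width: 0.0115
finger_force: 82.1
```

{"op": "move_arm", "data": {"moves": [[[0, 0, 0, 0.001, 0, 0, 0], [0, 0, 0, 0.0015, 0, 0, 0], [0, 0, 0, 0.0015, 0, 0, 0]]]}}

```text
clock: 7.9
position: [0.4841, 0.2752, 0.1172]
tool_rot: [3.141, -0.001, 0.506]
force: [-1.5, -4.3, 14.5]
grip_width: 0.0119
finger_force: 82.2
```

{"op": "move_arm", "data": {"moves": [[[0, 0, 0, 0.001, 0, 0, 0], [0, 0, 0, 0.0015, 0, 0, 0], [0, 0, 0, 0.0015, 0, 0, 0]]]}}

```text
clock: 8.2
position: [0.4841, 0.2752, 0.1158]
tool_rot: [3.141, -0.001, 0.506]
force: [-2.8, -3.8, 15.3]
grip_width: 0.0118
finger_force: 82.4
```

{"op": "move_arm", "data": {"moves": [[[0, 0, 0, 0.001, 0, 0, 0], [0, 0, 0, 0.0015, 0, 0, 0], [0, 0, 0, 0.0015, 0, 0, 0]]]}}

```text
clock: 8.5
position: [0.4843, 0.2753, 0.1156]
tool_rot: [3.141, -0.002, 0.506]
force: [-10.0, -9.9, 41.8]
grip_width: 0.0119
finger_force: 85.9
```

{"op": "move_arm", "data": {"moves": [[[0, 0, 0, -0.0004, 0, 0, 0], [0, 0, 0, -0.0004, 0, 0, -0.01], [0, 0, 0, -0.0004, 0, 0, -0.02], [0, 0, 0, -0.0004, 0, 0, -0.03], [0, 0, 0, -0.0004, 0, 0, -0.04]]]}}

```text
clock: 9.0
position: [0.4851, 0.2752, 0.1156]
tool_rot: [3.14, -0.002, 0.76]
force: [-0.7, -7.2, 31.6]
grip_width: 0.0118
finger_force: 84.3
```

{"op": "move_arm", "data": {"moves": [[[0, 0, 0, 0, 0, 0, -0.01], [0, 0, 0, 0, 0, 0, -0.02], [0, 0, 0, 0, 0, 0, -0.03], [0, 0, 0, 0, 0, 0, -0.04], [0, 0, 0, 0, 0, 0, -0.05]]]}}

```text
clock: 9.5
position: [0.4857, 0.2745, 0.1157]
tool_rot: [3.138, -0.001, 1.073]
force: [2.8, -10.9, 31.5]
grip_width: 0.012
finger_force: 84.4
```

{"op": "move_arm", "data": {"moves": [[[0, 0, 0, 0, 0, 0, -0.01], [0, 0, 0, 0, 0, 0, -0.02], [0, 0, 0, 0, 0, 0, -0.03], [0, 0, 0, 0, 0, 0, -0.04], [0, 0, 0, 0, 0, 0, -0.05]]]}}

```text
clock: 10.0
position: [0.4865, 0.2742, 0.1158]
tool_rot: [3.137, -0.0, 1.387]
force: [6.9, -12.2, 30.0]
grip_width: 0.0118
finger_force: 84.3
```

{"op": "move_arm", "data": {"moves": [[[0, 0, 0, 0, 0, 0, -0.01], [0, 0, 0, 0, 0, 0, -0.02], [0, 0, 0, 0, 0, 0, -0.03], [0, 0, 0, 0, 0, 0, -0.04], [0, 0, 0, 0, 0, 0, -0.046]]]}}

```text
clock: 10.5
position: [0.4873, 0.274, 0.1158]
tool_rot: [3.136, 0.002, 1.675]
force: [11.9, -13.8, 29.3]
grip_width: 0.0118
finger_force: 84.3
```

{"op": "move_arm", "data": {"moves": [[[0, 0, 0, 0, 0, 0, 0], [0, 0, 0, 0, 0, 0, 0]]]}}

```text
clock: 10.7
position: [0.4873, 0.274, 0.1158]
tool_rot: [3.136, 0.002, 1.673]
force: [11.0, -14.2, 29.9]
grip_width: 0.012
finger_force: 84.2
```

Run:
```python
from h import *
import cv2
s=bot.observe();print(s['clock'],s['moment'],s['tool_rot'],s['qpos'].round(2))
f=bot.grab_frame("wrist")[:,:,::-1];cv2.imwrite("pics/w4.png",f[130:420,80:480])
```

```text
10.7 [-3.24824112 -2.70364126 -0.10625009] [3.13585692e+00 1.51206057e-03 1.67271426e+00] [-0.07  0.65 -0.79  1.84  0.59  0.9  -1.03]
```

View pics/w4.png

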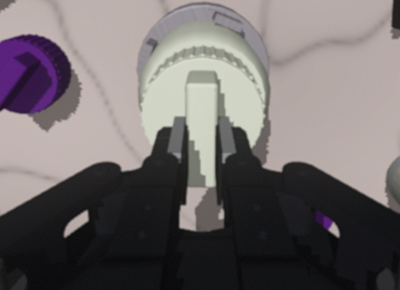

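Bar still aligned with the fingers; 66.8° turned. Now rising slowly.

{"op": "move_arm", "data": {"moves": [[[0, -0.001, 0.0015, -0.002, 0, 0, 0], [0, -0.002, 0.0025, -0.005, 0, 0, 0], [0, -0.002, 0.0025, -0.008, 0, 0, 0], [0, -0.002, 0.0025, -0.011, 0, 0, 0], [0, -0.002, 0.0025, -0.014, 0, 0, 0]]]}}

```text
clock: 11.25
position: [0.4877, 0.2735, 0.1284]
tool_rot: [3.14, -0.0, 1.675]
force: [6.2, 0.2, 1.7]
grip_width: 0.012
finger_force: 80.4
```

{"op": "move_arm", "data": {"moves": [[[0, 0, 0, -0.003, 0, 0, 0], [0, 0, 0, -0.006, 0, 0, 0], [0, 0, 0, -0.009, 0, 0, 0], [0, 0, 0, -0.012, 0, 0, 0], [0, 0, 0, -0.015, 0, 0, 0]]]}}

```text
clock: 11.75
position: [0.4862, 0.2736, 0.143]
tool_rot: [-3.141, -0.0, 1.675]
force: [0.2, -0.6, -0.9]
grip_width: 0.012
finger_force: 80.1
```

{"op": "move_arm", "data": {"moves": [[[0, 0, 0, -0.02, 0, 0, 0], [0, 0, 0, -0.045, 0, 0, 0], [0, 0, 0, -0.07, 0, 0, 0], [0, 0, 0, -0.085, 0, 0, 0], [0, 0, 0, -0.085, 0, 0, 0]]]}}

```text
clock: 12.25
position: [0.487, 0.2741, 0.2295]
tool_rot: [3.139, -0.001, 1.675]
force: [0.1, 0.5, -0.8]
grip_width: 0.0116
finger_force: 80.1
```

Run:
```python
from h import *
s=bot.observe();print(s['position'],s['force'],s['grip_width'],s['finger_force'])
print(totool([.562,.001,.22],s['tool_rot'][2]))
```

```text
[0.48701146 0.27405896 0.22950559] [ 0.07416524  0.47948956 -0.76156627] 0.0116256331327598 80.11082053184509
(array([-0.2794,  0.0461,  0.0094]), array([ 0.0004, -0.0001, -0.    ]))
```

{"op": "move_arm", "data": {"moves": [[[0, -0.03, 0.005, 0, 0, 0, 0], [0, -0.07, 0.01, 0, 0, 0, 0], [0, -0.115, 0.018, 0, 0, 0, 0], [0, -0.16, 0.026, 0, 0, 0, 0], [0, -0.2, 0.033, 0, 0, 0, 0]]]}}

```text
clock: 12.75
position: [0.5401, 0.0755, 0.2268]
tool_rot: [-3.14, 0.0, 1.674]
force: [0.4, -0.1, -0.3]
grip_width: 0.0118
finger_force: 80.1
```

{"op": "move_arm", "data": {"moves": [[[0, -0.035, 0.006, 0, 0, 0, 0], [0, -0.06, 0.01, 0, 0, 0, 0], [0, -0.078, 0.012, 0.01, 0, 0, 0], [0, -0.078, 0.012, 0.01, 0, 0, 0], [0, -0.078, 0.012, 0.01, 0, 0, 0]]]}}

```text
clock: 13.25
position: [0.5597, 0.0023, 0.2169]
tool_rot: [-3.14, -0.001, 1.676]
force: [-1.0, 0.5, 0.2]
grip_width: 0.0117
finger_force: 80.1
```

Run:
```python
from h import *
import cv2
s=bot.observe();print(s['position'],s['force'],s['grip_width'],s['finger_force'])
f=bot.grab_frame("wrist")[:,:,::-1];g=bot.grab_frame("scene")[:,:,::-1]
cv2.imwrite("pics/c5.png",np.hstack([f[60:360,100:460],cv2.resize(g[130:280,225:375],(300,300))]))
print(proj(P("scene"),s['position']))
```

```text
[0.55967561 0.00232368 0.21685814] [-1.02998163  0.53017185  0.22661675] 0.0116555685383278 80.09798169136047
[296.92060691 182.984998  ]
```

View pics/c5.png

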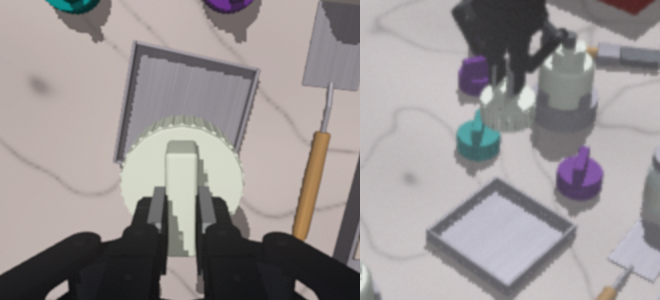

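The cap is held upright above the dish, which lies clear below. Descending.

{"op": "move_arm", "data": {"moves": [[[0, 0, 0, 0.03, 0, 0, 0], [0, 0, 0, 0.075, 0, 0, 0], [0, 0, 0, 0.115, 0, 0, 0], [0, 0, 0, 0.15, 0, 0, 0], [0, 0, 0, 0.165, 0, 0, 0]]]}}

```text
clock: 13.85
position: [0.5588, 0.0028, 0.0504]
tool_rot: [-3.139, -0.001, 1.677]
force: [0.2, 0.0, -0.5]
grip_width: 0.0116
finger_force: 80.1
```

{"op": "move_arm", "data": {"moves": [[[0, 0, 0, 0.002, 0, 0, 0], [0, 0, 0, 0.004, 0, 0, 0], [0, 0, 0, 0.006, 0, 0, 0], [0, 0, 0, 0.008, 0, 0, 0], [0, 0, 0, 0.008, 0, 0, 0]]]}}

```text
clock: 14.35
position: [0.5606, 0.0016, 0.0455]
tool_rot: [3.141, 0.0, 1.675]
force: [0.7, 0.5, 0.4]
grip_width: 0.0119
finger_force: 80.1
```

{"op": "move_arm", "data": {"moves": [[[0, 0, 0, 0.001, 0, 0, 0], [0, 0, 0, 0.002, 0, 0, 0], [0, 0, 0, 0.003, 0, 0, 0], [0, 0, 0, 0.004, 0, 0, 0], [0, 0, 0, 0.004, 0, 0, 0]]]}}

```text
clock: 14.85
position: [0.5602, 0.0017, 0.0408]
tool_rot: [-3.141, -0.0, 1.675]
force: [0.2, 0.7, -1.6]
grip_width: 0.012
finger_force: 80.1
```

{"op": "move_arm", "data": {"moves": [[[0, 0, 0, 0.001, 0, 0, 0], [0, 0, 0, 0.002, 0, 0, 0], [0, 0, 0, 0.002, 0, 0, 0]]]}}

```text
clock: 15.15
position: [0.5602, 0.0017, 0.0388]
tool_rot: [-3.141, -0.0, 1.675]
force: [-0.1, -0.2, -0.5]
grip_width: 0.0117
finger_force: 80.1
```

{"op": "move_arm", "data": {"moves": [[[0, 0, 0, 0.001, 0, 0, 0], [0, 0, 0, 0.0015, 0, 0, 0], [0, 0, 0, 0.0015, 0, 0, 0]]]}}

```text
clock: 15.45
position: [0.5602, 0.0017, 0.0373]
tool_rot: [-3.142, -0.0, 1.675]
force: [-0.6, 0.1, -0.9]
grip_width: 0.0118
finger_force: 80.1
```

{"op": "move_arm", "data": {"moves": [[[0, 0, 0, 0.001, 0, 0, 0], [0, 0, 0, 0.0015, 0, 0, 0], [0, 0, 0, 0.0015, 0, 0, 0]]]}}

```text
clock: 15.75
position: [0.5602, 0.0017, 0.0358]
tool_rot: [-3.141, -0.0, 1.675]
force: [-0.3, -0.6, -0.5]
grip_width: 0.0118
finger_force: 80.1
```

{"op": "move_arm", "data": {"moves": [[[0, 0, 0, 0.0005, 0, 0, 0], [0, 0, 0, 0.001, 0, 0, 0], [0, 0, 0, 0.001, 0, 0, 0]]]}}

```text
clock: 16.05
position: [0.5602, 0.0017, 0.0349]
tool_rot: [-3.142, -0.0, 1.675]
force: [-0.8, -0.1, -1.9]
grip_width: 0.0118
finger_force: 80.1
```

{"op": "move_arm", "data": {"moves": [[[0, 0, 0, 0.0005, 0, 0, 0], [0, 0, 0, 0.001, 0, 0, 0], [0, 0, 0, 0.001, 0, 0, 0]]]}}

```text
clock: 16.35
position: [0.5602, 0.0017, 0.0339]
tool_rot: [-3.142, -0.0, 1.675]
force: [-0.3, 0.0, -0.5]
grip_width: 0.0114
finger_force: 80.1
```

{"op": "move_arm", "data": {"moves": [[[0, 0, 0, 0.0005, 0, 0, 0], [0, 0, 0, 0.001, 0, 0, 0], [0, 0, 0, 0.001, 0, 0, 0]]]}}

```text
clock: 16.65
position: [0.5602, 0.0017, 0.0328]
tool_rot: [-3.141, -0.0, 1.675]
force: [0.6, 0.0, 0.5]
grip_width: 0.012
finger_force: 80.1
```

{"op": "move_arm", "data": {"moves": [[[0, 0, 0, 0.0005, 0, 0, 0], [0, 0, 0, 0.001, 0, 0, 0], [0, 0, 0, 0.001, 0, 0, 0]]]}}

```text
clock: 16.95
position: [0.5602, 0.0017, 0.0319]
tool_rot: [-3.142, -0.0, 1.675]
force: [0.2, -0.1, -0.6]
grip_width: 0.0119
finger_force: 80.1
```

{"op": "move_arm", "data": {"moves": [[[0, 0, 0, 0.0005, 0, 0, 0], [0, 0, 0, 0.001, 0, 0, 0], [0, 0, 0, 0.001, 0, 0, 0]]]}}

```text
clock: 17.25
position: [0.5602, 0.0017, 0.0308]
tool_rot: [-3.141, 0.0, 1.675]
force: [0.4, 0.0, -0.3]
grip_width: 0.0115
finger_force: 80.1
```

{"op": "move_arm", "data": {"moves": [[[0, 0, 0, 0.0005, 0, 0, 0], [0, 0, 0, 0.001, 0, 0, 0], [0, 0, 0, 0.001, 0, 0, 0]]]}}

```text
clock: 17.55
position: [0.5602, 0.0017, 0.0299]
tool_rot: [-3.142, -0.0, 1.675]
force: [0.6, 0.0, -0.8]
grip_width: 0.0118
finger_force: 80.1
```

{"op": "move_arm", "data": {"moves": [[[0, 0, 0, 0.0005, 0, 0, 0], [0, 0, 0, 0.001, 0, 0, 0], [0, 0, 0, 0.001, 0, 0, 0]]]}}

```text
clock: 17.85
position: [0.5602, 0.0017, 0.0289]
tool_rot: [-3.141, -0.0, 1.675]
force: [0.7, -0.0, 0.2]
grip_width: 0.0121
finger_force: 80.1
```

{"op": "move_arm", "data": {"moves": [[[0, 0, 0, 0.0005, 0, 0, 0], [0, 0, 0, 0.001, 0, 0, 0], [0, 0, 0, 0.001, 0, 0, 0]]]}}

```text
clock: 18.15
position: [0.5602, 0.0017, 0.0278]
tool_rot: [-3.142, -0.0, 1.675]
force: [-0.5, 0.5, -0.7]
grip_width: 0.0117
finger_force: 80.1
```

Run:
```python
from h import *
import cv2
s=bot.observe();print(s['position'])
f=bot.grab_frame("wrist")[:,:,::-1];g=bot.grab_frame("scene")[:,:,::-1]
cv2.imwrite("pics/raw_s6.png",g);cv2.imwrite("pics/raw_w6.png",f)
c=cv2.resize(g[180:280,245:345],(480,480),interpolation=cv2.INTER_CUBIC)
cv2.imwrite("pics/c6.png",np.hstack([c,cv2.resize(f[60:420,160:400],(320,480))]))
print("scene px of cap centre ring at z: ",[ (z,proj(P("scene"),[.5602,.0017,z]).round(1)) for z in(.004,.032,.056)])
```

```text
[0.5602286  0.00173719 0.02784609]
scene px of cap centre ring at z:  [(0.004, array([294.6, 246.7])), (0.032, array([294.9, 239.3])), (0.056, array([295.1, 232.8]))]
```

View pics/c6.png

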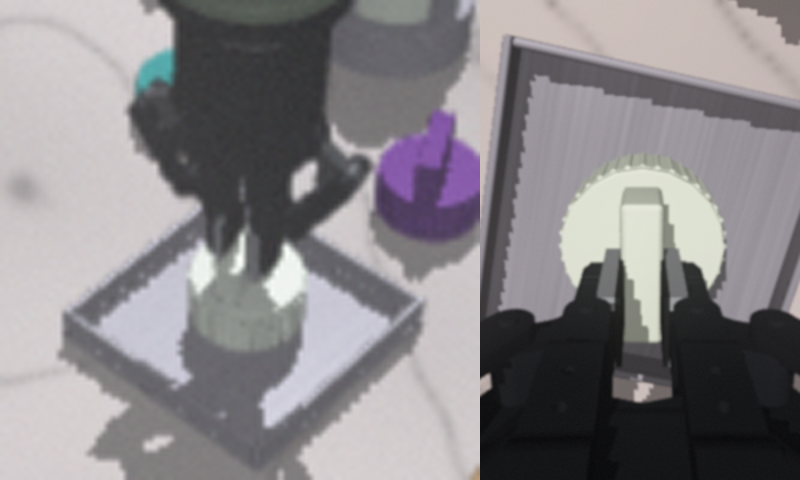

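The cap is upright and well inside the dish, with the near bottom rim of its skirt at raw scene px (296.5,252.9). I'll work out its height from that.

Run:
```python
from h import *
import cv2
p=P("scene");a=np.linspace(0,2*np.pi,73)
for c in([.5602,.0017],[.5602+.003,.0017+.0]):
  for z in(.004,.008,.012,.016,.02):
    q=np.array([proj(p,[c[0]+.031*np.cos(t),c[1]+.031*np.sin(t),z]) for t in a]);k=np.array([proj(p,[c[0]+.031*np.cos(t),c[1]+.031*np.sin(t),z+.028]) for t in a])
    print(c,z,"bottom row",q[:,1].max().round(1),"at",q[q[:,1].argmax(),0].round(1),"disc cols",k[:,0].min().round(1),k[:,0].max().round(1),"disc rows",k[:,1].min().round(1),k[:,1].max().round(1))
g=cv2.cvtColor(cv2.imread("pics/raw_s6.png"),cv2.COLOR_BGR2GRAY)
print([(y,int(g[y,290:300].mean())) for y in range(232,262)])
```

```text
[0.5602, 0.0017] 0.004 bottom row 255.6 at 294.7 disc cols 282.9 306.9 disc rows 230.8 248.2
[0.5602, 0.0017] 0.008 bottom row 254.5 at 294.8 disc cols 282.9 307.0 disc rows 229.7 247.1
[0.5602, 0.0017] 0.012 bottom row 253.5 at 294.8 disc cols 282.9 307.0 disc rows 228.6 246.0
[0.5602, 0.0017] 0.016 bottom row 252.4 at 294.8 disc cols 282.9 307.1 disc rows 227.5 244.9
[0.5602, 0.0017] 0.02 bottom row 251.4 at 294.9 disc cols 282.9 307.2 disc rows 226.4 243.8
[0.5632, 0.0017] 0.004 bottom row 256.1 at 295.7 disc cols 283.8 307.9 disc rows 231.3 248.7
[0.5632, 0.0017] 0.008 bottom row 255.1 at 295.7 disc cols 283.9 307.9 disc rows 230.2 247.6
[0.5632, 0.0017] 0.012 bottom row 254.0 at 295.8 disc cols 283.9 308.0 disc rows 229.1 246.6
[0.5632, 0.0017] 0.016 bottom row 253.0 at 295.8 disc cols 283.9 308.1 disc rows 228.0 245.5
[0.5632, 0.0017] 0.02 bottom row 251.9 at 295.8 disc cols 283.9 308.2 disc rows 226.9 244.4
[(232, 122), (233, 137), (234, 142), (235, 145), (236, 143), (237, 130), (238, 130), (239, 137), (240, 137), (241, 138), (242, 137), (243, 138), (244, 142), (245, 144), (246, 141), (247, 139), (248, 142), (249, 142), (250, 142), (251, 140), (252, 130), (253, 111), (254, 104), (255, 104), (256, 103), (257, 103), (258, 104), (259, 104), (260, 104), (261, 105)]
```

The rim puts the skirt several mm above the floor still, which agrees with the earlier visual bar height of about 0.16. I'll keep going down in small, force-guarded steps.

{"op": "move_arm", "data": {"moves": [[[0, 0, 0, 0.0005, 0, 0, 0], [0, 0, 0, 0.001, 0, 0, 0], [0, 0, 0, 0.0015, 0, 0, 0], [0, 0, 0, 0.0015, 0, 0, 0]]]}}

```text
clock: 18.65
position: [0.5602, 0.0017, 0.0263]
tool_rot: [-3.141, -0.0, 1.675]
force: [-0.6, -0.1, -0.3]
grip_width: 0.012
finger_force: 80.1
```

{"op": "move_arm", "data": {"moves": [[[0, 0, 0, 0.0005, 0, 0, 0], [0, 0, 0, 0.001, 0, 0, 0], [0, 0, 0, 0.001, 0, 0, 0]]]}}

```text
clock: 18.95
position: [0.5602, 0.0018, 0.0254]
tool_rot: [-3.142, -0.0, 1.675]
force: [0.3, 0.0, -0.4]
grip_width: 0.0116
finger_force: 80.1
```

{"op": "move_arm", "data": {"moves": [[[0, 0, 0, 0.0005, 0, 0, 0], [0, 0, 0, 0.001, 0, 0, 0], [0, 0, 0, 0.001, 0, 0, 0]]]}}

```text
clock: 19.25
position: [0.5602, 0.0017, 0.0244]
tool_rot: [-3.142, -0.0, 1.675]
force: [-0.3, 1.0, -0.6]
grip_width: 0.0119
finger_force: 80.1
```

{"op": "move_arm", "data": {"moves": [[[0, 0, 0, 0.0005, 0, 0, 0], [0, 0, 0, 0.001, 0, 0, 0], [0, 0, 0, 0.001, 0, 0, 0]]]}}

```text
clock: 19.55
position: [0.5602, 0.0017, 0.0233]
tool_rot: [-3.141, -0.0, 1.675]
force: [-0.3, -0.1, -1.0]
grip_width: 0.0118
finger_force: 80.1
```

{"op": "move_arm", "data": {"moves": [[[0, 0, 0, 0.0005, 0, 0, 0], [0, 0, 0, 0.001, 0, 0, 0], [0, 0, 0, 0.001, 0, 0, 0]]]}}

```text
clock: 19.85
position: [0.5602, 0.0017, 0.0224]
tool_rot: [-3.141, -0.0, 1.675]
force: [-0.9, -1.6, -0.2]
grip_width: 0.012
finger_force: 80.1
```

Run:
```python
from h import *
import cv2
a=cv2.cvtColor(cv2.imread("pics/raw_s6.png"),cv2.COLOR_BGR2GRAY)
g=cv2.cvtColor(bot.grab_frame("scene"),cv2.COLOR_RGB2GRAY);cv2.imwrite("pics/raw_s7.png",g)
s=bot.observe();print(s['position'],s['force'])
for n,i in(("old",a),("new",g)): print(n,[(y,int(i[y,290:300].mean())) for y in range(248,262)])
```

```text
[0.56023353 0.00172134 0.02237693] [ 0.21242697 -0.76027818 -0.04247563]
old [(248, 142), (249, 142), (250, 142), (251, 140), (252, 130), (253, 111), (254, 104), (255, 104), (256, 103), (257, 103), (258, 104), (259, 104), (260, 104), (261, 105)]
new [(248, 143), (249, 142), (250, 143), (251, 145), (252, 143), (253, 140), (254, 121), (255, 106), (256, 104), (257, 104), (258, 104), (259, 104), (260, 105), (261, 107)]
```

{"op": "move_arm", "data": {"moves": [[[0, 0, 0, 0.0005, 0, 0, 0], [0, 0, 0, 0.001, 0, 0, 0], [0, 0, 0, 0.001, 0, 0, 0]]]}}

```text
clock: 20.2
position: [0.5602, 0.0017, 0.0213]
tool_rot: [-3.141, -0.0, 1.675]
force: [0.1, -0.3, -0.7]
grip_width: 0.0119
finger_force: 80.1
```

{"op": "move_arm", "data": {"moves": [[[0, 0, 0, 0.0005, 0, 0, 0], [0, 0, 0, 0.001, 0, 0, 0], [0, 0, 0, 0.001, 0, 0, 0]]]}}

```text
clock: 20.5
position: [0.5603, 0.0018, 0.0204]
tool_rot: [3.142, -0.0, 1.675]
force: [-0.3, 0.6, -0.4]
grip_width: 0.0119
finger_force: 80.2
```

{"op": "move_arm", "data": {"moves": [[[0, 0, 0, 0.0005, 0, 0, 0], [0, 0, 0, 0.001, 0, 0, 0], [0, 0, 0, 0.001, 0, 0, 0]]]}}

```text
clock: 20.8
position: [0.5606, 0.0018, 0.0201]
tool_rot: [3.141, 0.0, 1.675]
force: [-2.7, -0.6, 14.9]
grip_width: 0.0118
finger_force: 82.3
```

{"op": "move_arm", "data": {"moves": [[[0, 0, 0, -0.0004, 0, 0, 0], [0, 0, 0, -0.0004, 0, 0, 0], [0.3, 0, 0, -0.0004, 0, 0, 0], [0.6, 0, 0, -0.0004, 0, 0, 0], [1, 0, 0, -0.0004, 0, 0, 0]]], "force": 20}}

```text
clock: 21.3
position: [0.5602, 0.0017, 0.0197]
tool_rot: [-3.141, -0.0, 1.675]
force: [0.2, 1.1, 0.4]
grip_width: 0.0538
finger_force: 0.0
```

{"op": "move_arm", "data": {"moves": [[[1, 0, 0, 0, 0, 0, 0], [1, 0, 0, 0, 0, 0, 0], [1, 0, 0, 0, 0, 0, 0], [1, 0, 0, 0, 0, 0, 0], [1, 0, 0, 0, 0, 0, 0]]]}}

```text
clock: 21.8
position: [0.5602, 0.0017, 0.0198]
tool_rot: [-3.142, -0.0, 1.675]
force: [0.3, 0.7, 0.6]
grip_width: 0.0854
finger_force: 0.0
```

{"op": "move_arm", "data": {"moves": [[[1, 0, 0, -0.01, 0, 0, 0], [1, 0, 0, -0.03, 0, 0, 0], [1, 0, 0, -0.06, 0, 0, 0], [1, 0, 0, -0.1, 0, 0, 0], [1, 0, 0, -0.14, 0, 0, 0]]]}}

```text
clock: 22.3
position: [0.5598, 0.002, 0.1619]
tool_rot: [-3.141, -0.0, 1.676]
force: [0.5, -0.6, 0.0]
grip_width: 0.0853
finger_force: 0.0
```

{"op": "move_arm", "data": {"moves": [[[1, 0, 0, -0.01, 0, 0, 0], [1, 0, 0, -0.01, 0, 0, 0], [1, 0, 0, -0.01, 0, 0, 0]]]}}

```text
clock: 22.6
position: [0.5599, 0.0014, 0.1693]
tool_rot: [-3.141, 0.0, 1.675]
force: [0.0, -0.4, -0.5]
grip_width: 0.0852
finger_force: 0.0
```

Run:
```python
from h import *
import cv2
s=bot.observe();print(s['position'],s['force'])
w=P("wrist");f=bot.grab_frame("wrist");cv2.imwrite("pics/raw_w8.png",f[:,:,::-1])
m=(f.min(2)>200).astype(np.uint8)
# disc: largest bright component inside the dish
n,l,st,ce=cv2.connectedComponentsWithStats(m)
i=1+st[1:,4].argmax();print(st[i],ce[i])
x,y,ww,hh,_=st[i]
print("centre at disc height",plane(w,x+ww/2,y+hh/2,.032),"width px->m",ww/w[0])
pr=proj(w,[.5602,.0017,.032]);print("expected",pr)
q=np.array([proj(w,[.5602+.031*np.cos(t),.0017+.031*np.sin(t),.032]) for t in np.linspace(0,6.28,73)]);print("expected disc box",q.min(0),q.max(0))
g=cv2.cvtColor(bot.grab_frame("scene"),cv2.COLOR_RGB2GRAY);print([(r,int(g[r,290:300].mean())) for r in range(248,262)])
```

```text
[0.55985177 0.00144485 0.16929252] [ 0.03986507 -0.39729458 -0.53942472]Traceback (most recent call last):
  File "<stdin>", line 8, in <module>
ValueError: attempt to get argmax of an empty sequence
```

Run:
```python
from h import *
import cv2
w=P("wrist");f=cv2.imread("pics/raw_w8.png")[:,:,::-1].astype(int)
c=proj(w,[.5602,.0017,.032]);q=np.array([proj(w,[.5602+.031*np.cos(t),.0017+.031*np.sin(t),.032]) for t in np.linspace(0,6.28,73)]);print("exp",c,q.min(0),q.max(0))
u,v=c.astype(int);print("px",f[v,u-60:u+61:10].tolist())
m=((f[...,1]>f[...,2]+4)&(f[...,1]>=f[...,0])&(f[...,1]>110)).astype(np.uint8)
m=cv2.morphologyEx(m,cv2.MORPH_OPEN,np.ones((3,3)))
n,l,st,ce=cv2.connectedComponentsWithStats(m)
for i in np.argsort(-st[1:,4])[:4]+1: print(st[i],ce[i],plane(w,*ce[i],.04))
g=cv2.cvtColor(bot.grab_frame("scene"),cv2.COLOR_RGB2GRAY);print([(r,int(g[r,290:300].mean())) for r in range(224,262,2)])
```

```text
exp [283.50024562 188.22551592] [250.60825721 155.22215174] [316.3804145  219.44248333]
px [[132, 126, 133], [137, 132, 138], [138, 133, 139], [198, 202, 187], [197, 201, 186], [187, 192, 177], [197, 200, 186], [122, 123, 114], [195, 199, 185], [182, 187, 174], [137, 132, 139], [134, 129, 135], [137, 131, 139]]
[ 249  147   67   69 3551] [282.06448888 181.17037454] [0.55797717 0.00995615 0.04      ]
[184 355  29  19 368] [198.16032609 362.68206522] [ 0.4883831  -0.19830152  0.04      ]
[(224, 102), (226, 136), (228, 191), (230, 213), (232, 231), (234, 215), (236, 199), (238, 164), (240, 135), (242, 146), (244, 160), (246, 169), (248, 141), (250, 136), (252, 138), (254, 130), (256, 103), (258, 102), (260, 123)]
```

The cap's outline in the wrist image is 67 px wide and sits where expected. It is upright and within about 10 mm of the dish centre, and the gripper is clear.

```bash
python3 -c "
from workcell import bot
print(bot.job_done())"
```

```text
the job is handed in; nothing more can be done
None
```

The barred cap was pressed, turned about 67° and lifted off. It now sits bar up in the dish, within about 10 mm of its centre; the job is handed in, but no verdict came back.

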